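# Pull the snug cap off the table-top burner and put it away

### The arm

A 6-joint arm with a two-finger parallel gripper is mounted at the origin on the work surface. World frame = base frame: x ahead of the robot, y to its left, z up, the work surface at z = 0. Lengths are in mm, angles in rad, forces in N, time in s.
With the tool pointing down it reaches from about 275 to 750 mm from the base axis. Payload 10.2 kg.
Tool frame: the origin (TCP) lies at the very end of the fingers, on their centre line; the grasp point (between the pads) lies hold_point_z behind it (hold_point_z is the distance from the TCP to the grasp point, in mm); z points along the fingers, y is the line along which they close (so a half turn about z gives the same grasp; the last joint's range is limited). The gripper opens to 85 mm and grips with 20 to 120 N. Pads are 22 mm wide; open, the fingers measure 114 mm over their backs; the gripper's body (76 mm by 85 mm) begins 54 mm behind the grasp point. The pads swing forward as they close: fully open they stand 13 mm farther back than shut.
Start: joints at [-1.537, 0.313, 1.498, -0, 1.331, -0.223], TCP at [133.33, -507.794, 231.294] pointing down, gripper open.
Joint ranges: [-2.94, 2.94], [-0.97, 2.17], [0.19, 2.56], [-1.23, 4.37], [0.02, 3.11], [-2.88, 2.88]. Speed limits (rad/s): [2.39, 2.39, 3.01, 3.14, 3.14, 3.14].

### API

Orientations are given as a unit quaternion [x, y, z, w].
In Python, from cell import read_state, grab_frame, camera_info, sign_off, outline_of, pinpoint, hold_point_z gives the robot as it stands.
- The arm moves only by the tool play_rows, never from a script. Its argument "deltas" is one flat list of numbers, 4 for each row, row after row: the shift along the world's x, y, z in cm, then the turn about the world's z in units of 8 degrees (1.0 is 8 degrees). In form: [tx, ty, tz, turn, tx, ty, tz, turn, ...]. A call has exactly 5 rows; each row is the pose to reach, as a shift and turn from the pose commanded when the call began; what a row does not reach only later rows make up. A row lasts 1/10 s, in which the tool goes at most 50 mm and 8.59 degrees, less where a joint would pass 70% of its speed; a pose out of reach is approached as far as the arm can. A call with a gripper value outside its range is refused whole. "jaw" is the opening, from 0 (shut) to 1 (fully open), set as the call begins (left out, the last holds). The fingers move at their own pace and stop on an object; "newtons" is the grip in N (left out, the last holds). Time passes only in rows, so rows that repeat a pose let the fingers close, or fill a call up. It gives the time, the measured TCP pose, the force, the opening and the grip force at its end, in the units of the state.
- read_state(): the state, without advancing time (a new reading comes with each control period).
- grab_frame(name): name is "scene" or "top"; returns the picture (384x512x3 uint8, red, green, blue); there is no depth.
- camera_info(name): a dict with "fx", "fy", "cx", "cy" (pixels), "rvec" (rotation vector, rad) and "tvec" (3), from world to camera coordinates, as OpenCV has them. Camera axes: x right, y down, z forward; pixel columns grow to the right and rows downward; lengths in mm; the calibration is good to about 2 mm. A picture is of the moment at which its call begins. camera_info takes no time and is no camera call.
- sign_off(): hands the job in; it is judged then, once.
Trained networks look in the newest picture that a camera, given by its name, has taken for a name from the list of things; names that differ only in an ending like _2 or _b are one class to them, and where a whole thing is asked for, a point or a joint stands for the part that bears it (a point fixed in the world has none). Each returns a list of dicts, best first, with "conf" (0 to 1); they miss things now and then, are a little off and sometimes report something else, mostly with a low value. They report only what shows in the picture. A call takes as long as a camera call.
- outline_of(camera, label): "pixels" (384x512 bool, what is visible of it) and "point" ([column, row] in pixels, amid what is visible of it).
- pinpoint(camera, label): "point" ([column, row] in pixels: a listed point, or the origin of a listed thing).
The state is a dict: "clock": time; "q": joint angles; "dq": joint speeds; "effort": joint torques, N m; "tcp_pos": TCP position; "tcp_rot": TCP orientation; "ft_force": force on the tool from outside, world axes, zero at the start; "wrist_torque": the same for the moment, N m; "opening": opening from 0.0 (shut) to 1.0 (fully open); "grasp_force": force on a finger pad.
Only numpy, scipy, OpenCV 4.12 (cv2) and the standard library are available. Lean on these libraries where they do the work, as an engineer would, in place of code of your own. Each camera call takes 0.05 s, during which the arm holds its last target. There are 200 camera calls.

### The job

Open the table-top burner: with the forked puller hooked under the cap's head, pull the snug cap straight up until it pops off (do not touch the cap with the fingers while it is still in the burner), and stand it upright on the cork mat. Stand the puller upright on its fork on the table again, then take the cap in the fingers and stand it upright, stem down, on the floor of the open white box. Leave everything else where it stands.

Things in the scene. Friction and masses are not known exactly. Their poses are not given: they have to be found in the camera images.
- burner: Fixed table-top burner: concrete plinth 180 x 180 x 30 mm ringed with pebbles (below the block's top), on it a dark steel block 120 x 120 mm whose flat top is 70 mm above the table. Origin: centre of its underside, on the table; z up.
- burner_mouth (a point): Centre of the round mouth (41 mm wide, 14 mm deep) in the burner's flat top, at the top's level. Sprung balls in it grip the bead at the cap's foot: it takes about 12 to 22 N straight up to pull the cap out, and it is free after 15 mm.
- cap: Loose mushroom-shaped aluminium cap, about 150 g, 44 mm tall: flat round head 66 mm across, 10 mm thick, on a stem 30 mm across (36 mm at a bead by its foot). Origin: centre of the foot; z up through the head. Starts with its foot on the floor of the burner's mouth. Stands by itself on its foot.
- cap_head (a point): Centre of the underside of the cap's head, 34 mm above the cap's origin. While the cap is in the burner this is 20 mm above the burner's flat top: free height for the fork all round the stem.
- puller: Loose C-shaped steel puller, about 300 g, 150 mm tall, stands on its fork. Origin: under the grip, at the fork's underside; z up, x to the fork's open end. Prongs along x: z 0 to 8 mm, x -46 to 36, y 23 to 33 either side (46 mm free between), a lip up to z 11 at x 30 to 36. Back post at x -58 to -46 carries an arm at z 80 to 90 over the fork.
- puller_grip (a point): Middle of the puller's upright wooden grip: 26 mm along the puller's x, 18 mm along its y, 60 mm tall, standing on the arm. 120 mm straight above the puller's origin, so it is above the cap's axis when the fork is centred under the cap's head.
- coaster: Fixed square cork mat 160 x 160 mm, 6 mm thick. Origin: centre of its underside, on the table; its top is 6 mm above the origin.
- box: Fixed open white wooden box, 164 x 164 mm outside, 36 mm high, walls 6 mm, floor 6 mm thick. Origin: centre of its underside, on the table; x and y along its sides.
- mug: Bystander: loose white mug, 76 mm wide, 85 mm tall. Origin: centre of its underside.
- candle: Bystander: loose amber glass candle jar with a wooden lid, 68 mm wide, 75 mm tall. Origin: centre of its underside.
- matches: Bystander: loose cardboard matchbox, 65 x 110 x 22 mm. Origin: centre of its underside.
- smallbox: Bystander: loose closed wooden box, 85 x 85 x 55 mm. Origin: centre of its underside.

How it is judged:
By the outcome, as a careful person would: the job done as asked, in the order asked, and still so for the second after the job is handed in, with the robot touching nothing.
It also fails if it takes over 72 s, if anything falls off the work surface, if the arm or the gripper's body presses on something with over 40 N, if the wrist force passes 120 N, or if a joint passes its speed limit or range.

## Working session

There is one attempt and no reset: what is moved stays moved. The work goes in short steps, Python scripts to look and compute and a tool call to move; the robot and the scene stay as the last step left them, time stands still between calls to the robot, and variables do not carry over. Pictures are saved under pics/ and viewed, at most 10 in all, crops included, and the job is handed in when it is done.

Besides the shell and the picture viewer there is one more tool, called after "Emit:" as name(argument=value, ...), one argument or row to a line, values as JSON. play_rows: Moves the arm, as the interface text tells. Its arguments: {"type":"object","properties":{"deltas":{"type":"array","items":{"type":"number"}},"jaw":{"type":"number"},"newtons":{"type":"number"}},"required":["deltas"]}

```bash
mkdir -p pics; ls; cat > h.py <<'E'
import numpy as np, cv2
from cell import *
def cam(n):
    c=camera_info(n);R=cv2.Rodrigues(np.array(c['rvec'],float))[0];return c,R,np.array(c['tvec'],float)
def ray(n,p,z):
    c,R,t=cam(n);d=R.T@np.array([(p[0]-c['cx'])/c['fx'],(p[1]-c['cy'])/c['fy'],1]);o=-R.T@t
    return o+d*(z-o[2])/d[2]
def proj(n,P):
    c,R,t=cam(n);q=(R@np.atleast_2d(np.array(P,float)).T).T+t
    return np.c_[q[:,0]/q[:,2]*c['fx']+c['cx'],q[:,1]/q[:,2]*c['fy']+c['cy']]
def save(n,f):
    im=grab_frame(n);cv2.imwrite('pics/'+f,im[:,:,::-1]);return im
E
python3 - <<'E'
from h import *
im=np.hstack([grab_frame('scene'),grab_frame('top')]);
cv2.imwrite('pics/a.png',cv2.resize(im[:,:,::-1],(800,300),interpolation=cv2.INTER_AREA))
cv2.imwrite('pics/top0.png',im[:,512:,::-1])
Z=dict(burner=0,burner_mouth=70,cap=56,cap_head=90,puller=0,puller_grip=120,coaster=0,box=0,mug=0,candle=0,matches=0,smallbox=0)
for k,z in Z.items():
  for c in('top','scene'):
    r=pinpoint(c,k)[:2]
    print(k,c,[(round(x['conf'],2),np.round(x['point']).tolist(),np.round(ray(c,x['point'],z)[:2]).tolist()) for x in r])
s=read_state();print(s);print(hold_point_z if not callable(hold_point_z) else hold_point_z())
for n in('top','scene'):
    c,R,t=cam(n);print(n,-R.T@t)
E
```

```text
pics
burner top [(0.86, [303.0, 198.0], [572.0, -128.0])]
burner scene [(0.68, [210.0, 242.0], [576.0, -126.0])]
burner_mouth top [(0.69, [312.0, 195.0], [571.0, -149.0])]
burner_mouth scene [(0.91, [211.0, 233.0], [593.0, -131.0])]
cap top [(0.6, [305.0, 197.0], [565.0, -130.0])]
cap scene [(0.67, [207.0, 233.0], [576.0, -135.0])]
cap_head top [(0.64, [310.0, 192.0], [576.0, -141.0])]
cap_head scene [(0.6, [206.0, 228.0], [582.0, -139.0])]
puller top [(0.73, [148.0, 243.0], [428.0, 367.0])]
puller scene [(0.76, [288.0, 131.0], [456.0, 356.0])]
puller_grip top [(0.7, [140.0, 239.0], [432.0, 362.0])]
puller_grip scene [(0.65, [288.0, 104.0], [449.0, 353.0])]
coaster top [(0.82, [217.0, 202.0], [561.0, 149.0])]
coaster scene [(0.93, [268.0, 182.0], [553.0, 145.0]), (0.19, [164.0, 306.0], [628.0, -343.0])]
box top [(0.92, [374.0, 238.0], [442.0, -353.0])]
box scene [(0.67, [113.0, 262.0], [427.0, -352.0]), (0.46, [278.0, 239.0], [711.0, 9.0])]
mug top [(0.9, [260.0, 242.0], [430.0, 11.0]), (0.73, [309.0, 196.0], [578.0, -147.0])]
mug scene [(0.86, [209.0, 187.0], [433.0, 8.0]), (0.15, [
[... 531 characters left out ...]
1]), 'dq': array([-6.10401124e-04, -1.39761704e-03,  7.97241202e-04, -8.81970029e-05,
        8.99474817e-04, -1.00220645e-03]), 'effort': array([ 7.15129790e-04, -4.12168443e+01, -2.59898329e+01, -1.62992478e-04,
        5.49463984e-04, -2.36984226e-05]), 'tcp_pos': array([ 133.32369466, -507.80171659,  231.30244497]), 'tcp_rot': array([ 9.91770957e-01,  1.28024879e-01, -5.42153091e-07,  7.38986612e-06]), 'ft_force': array([-1.05497843,  0.88131477, -0.94826969]), 'wrist_torque': array([ 0.0089208 ,  0.06077504, -0.02497932]), 'grasp_force': 0.0, 'opening': 1.002363340945873}
18.700000000000003
top [ 332.59790298   -4.86797476 1584.22022377]
scene [1137.97580829 -554.47877197 1138.36754753]
```

View pics/a.png

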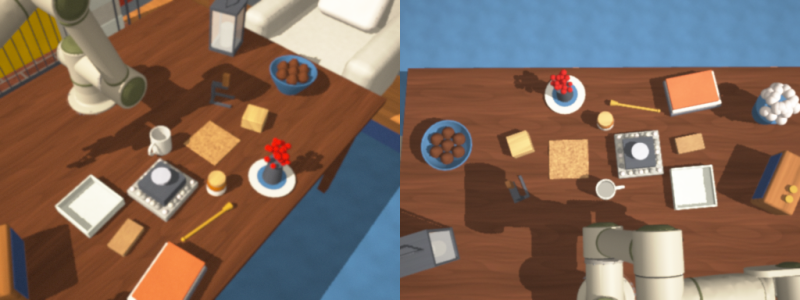

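View pics/top0.png

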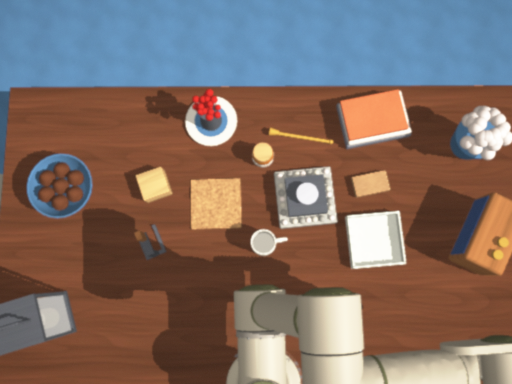

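```bash
python3 - <<'E'
from h import *
t=grab_frame('top');s=grab_frame('scene')
def crop(im,x,y,w,h): return cv2.resize(im[y:y+h,x:x+w],(400,300),interpolation=cv2.INTER_CUBIC)
A=np.vstack([np.hstack([crop(t,124,214,48,36+12)[:300],crop(s,264,88,48,48)]),np.hstack([crop(t,270,160,72,72),crop(s,160,196,96,96)])])
cv2.imwrite('pics/b.png',A[:,:,::-1])
for n in('top','scene'):
  for k in('puller','cap'):
    for r in outline_of(n,k)[:1]:
      m=r['pixels'];ys,xs=np.nonzero(m);print(n,k,r['conf'],m.sum(),xs.min(),xs.max(),ys.min(),ys.max(),xs.mean(),ys.mean())
  for k in('burner','coaster','box'):
    for r in outline_of(n,k)[:1]:
      c=max(cv2.findContours(r['pixels'].astype(np.uint8),0,1)[0],key=cv2.contourArea);q=cv2.boxPoints(cv2.minAreaRect(c));z={'burner':30,'coaster':6,'box':36}[k]
      print(n,k,[np.round(ray(n,p,z)[:2]).tolist() for p in q])
# bright head
E
```

```text
top puller 0.78 436 134 165 225 259 148.88532110091742 242.95871559633028
top cap 0.56 391 295 317 182 203 306.0843989769821 192.6777493606138
top burner [[652.0, -32.0], [672.0, -213.0], [491.0, -229.0], [471.0, -51.0]]
top coaster [[476.0, 230.0], [638.0, 233.0], [637.0, 75.0], [475.0, 74.0]]
scene puller 0.62 591 268 299 94 138 281.8257191201354 116.39932318104907
scene cap 0.69 397 194 217 216 236 205.7758186397985 225.57178841309823
scene burner [[501.0, -239.0], [457.0, -36.0], [665.0, -40.0], [691.0, -231.0]]
scene coaster [[488.0, 71.0], [470.0, 262.0], [638.0, 226.0], [646.0, 48.0]]
scene box [[371.0, -444.0], [340.0, -259.0], [536.0, -267.0], [553.0, -440.0]]
```

View pics/b.png

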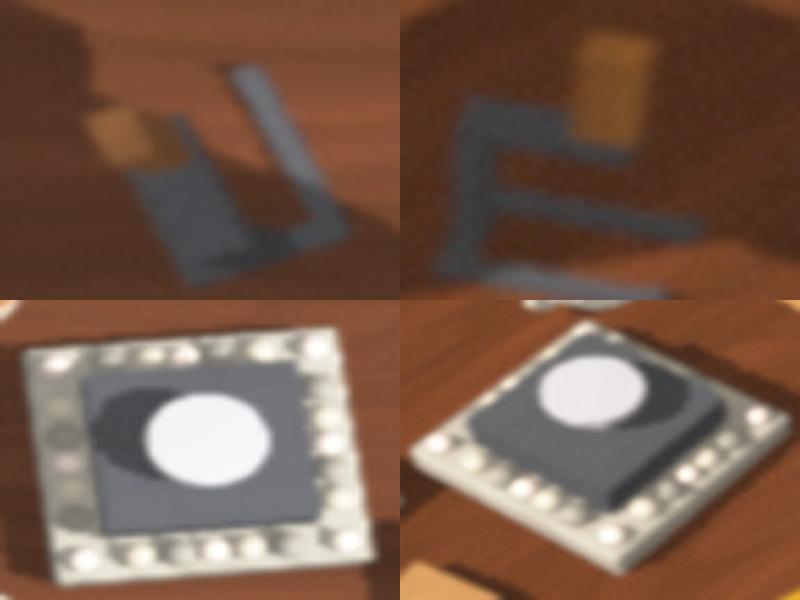

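```bash
cat >> h.py <<'E'
from scipy.optimize import minimize
from itertools import product
PULL=[(-46,36,23,33,0,8),(-46,36,-33,-23,0,8),(-58,-46,-33,33,0,8),(-58,-46,-10,10,0,90),(-58,13,-10,10,80,90),(-13,13,-9,9,90,150)]
def mask_of(n,B,S=4):
    m=np.zeros((384*S,512*S),np.uint8)
    for P in B:
        cv2.fillConvexPoly(m,cv2.convexHull(np.round(proj(n,P)*S).astype(np.int32)),1)
    return cv2.resize(m.astype(np.float32),(512,384),interpolation=cv2.INTER_AREA)
def pullpts(x,y,a,z=0):
    c,s=np.cos(a),np.sin(a);out=[]
    for b in PULL:
        p=np.array(list(product(b[:2],b[2:4],b[4:])),float)
        out.append(np.c_[x+c*p[:,0]-s*p[:,1],y+s*p[:,0]+c*p[:,1],p[:,2]+z])
    return out
def cappts(x,y,z=0):
    t=np.linspace(0,2*np.pi,40);f=lambda r,h:np.c_[x+r*np.cos(t),y+r*np.sin(t),0*t+z+h]
    return [np.vstack([f(33,34),f(33,44)]),np.vstack([f(15,0),f(15,34)])]
def fit(gen,M,p0,step):
    f=lambda p:sum(np.abs(mask_of(n,gen(*p))-m).sum()/m.sum() for n,m in M.items())
    S=np.vstack([p0]+[np.array(p0)+np.eye(len(p0))[i]*step[i] for i in range(len(p0))])
    r=minimize(f,p0,method='Nelder-Mead',options=dict(initial_simplex=S,maxiter=150,xatol=.02,fatol=1e-3));return r.x,r.fun
E
python3 - <<'E'
from h import *
Mp={};Mc={}
for n in('top','scene'):
    grab_frame(n)
    Mp[n]=outline_of(n,'puller')[0]['pixels'].astype(float);Mc[n]=outline_of(n,'cap')[0]['pixels'].astype(float)
for M in (Mp,{'top':Mp['top']},{'scene':Mp['scene']}):
  print('puller',[fit(pullpts,M,(435,358,a),(10,10,.3)) for a in (.3,.7)])
for M in (Mc,{'top':Mc['top']},{'scene':Mc['scene']}):
  print('cap',fit(lambda x,y:cappts(x,y,56),M,(570,-135),(8,8)))
E
```

```text
puller [(array([4.43784646e+02, 3.59736649e+02, 3.72821264e-01]), np.float64(0.5702977914356979)), (array([4.43686567e+02, 3.60214971e+02, 3.87082328e-01]), np.float64(0.567110367060242))]
puller [(array([4.39971637e+02, 3.60004801e+02, 3.99329562e-01]), np.float64(0.20742092457420924)), (array([4.40744179e+02, 3.60919754e+02, 4.15172913e-01]), np.float64(0.21289537712895376))]Traceback (most recent call last):
  File "<stdin>", line 7, in <module>
  File "h.py", line 33, in fit
    r=minimize(f,p0,method='Nelder-Mead',options=dict(initial_simplex=S,maxiter=150,xatol=.02,fatol=1e-3));return r.x,r.fun
    res = _minimize_neldermead(fun, x0, args, callback, bounds=bounds,
                               **options)
    fxr = func(xr)
    fx = function(np.copy(x), *(wrapper_args + args))
  File "h.py", line 31, in <lambda>
    f=lambda p:sum(np.abs(mask_of(n,gen(*p))-m).sum()/m.sum() for n,m in M.items())
               ~~~^^^^^^^^^^^^^^^^^^^^^^^^^^^^^^^^^^^^^^^^^^^^^^^^^^^^^^^^^^^^^^^^^
  File "h.py", line 31, in <genexpr>
    f=lambda p:sum(np.abs(mask_of(n,gen(*p))-m).sum()/m.sum() for n,m in M.items())
                          ~~~~~~~^^^^^^^^^^^
  File "h.py", line 19, in mask_of
    cv2.fillConvexPoly(m,cv2.convexHull(np.round(proj(n,P)*S).astype(np.int32)),1)
                                                 ~~~~^^^^^
  File "h.py", line 9, in proj
    c,R,t=cam(n);q=(R@np.atleast_2d(np.array(P,float)).T).T+t
          ~~~^^^
  File "h.py", line 4, in cam
    c=camera_info(n);R=cv2.Rodrigues(np.array(c['rvec'],float))[0];return c,R,np.array(c['tvec'],float)
ValueError: time passes only in moves, steps and waits
```

```bash
sed -i 's/^def cam(n):/import functools\n@functools.lru_cache\ndef cam(n):/' h.py
python3 - <<'E'
from h import *
Mc={};Mp={}
for n in('top','scene'):
    grab_frame(n);Mc[n]=outline_of(n,'cap')[0]['pixels'].astype(float);Mp[n]=outline_of(n,'puller')[0]['pixels'].astype(float)
for M in (Mc,{'top':Mc['top']},{'scene':Mc['scene']}):
  print('cap',fit(lambda x,y:cappts(x,y,56),M,(570,-135),(8,8)))
print(fit(pullpts,{'scene':Mp['scene']},(440,360,.4),(10,10,.2)))
s=read_state();print(s['clock'],s['tcp_pos'],s['tcp_rot'])
E
```

```text
cap (array([ 573.27527237, -134.00785065]), np.float64(0.2997049538096449))
cap (array([ 570.9066925 , -133.73873138]), np.float64(0.07275132275132275))
cap (array([ 578.36657715, -135.12426758]), np.float64(0.08924485125858124))
(array([4.47325908e+02, 3.57125584e+02, 4.17726380e-01]), np.float64(0.14329268292682926))
2.5 [ 133.33511431 -507.79807285  231.28364584] [ 9.91764777e-01  1.28072744e-01 -5.24179239e-06 -1.44451205e-05]
```

Emit:
play_rows(
  deltas=[3.5, 3.5, 0, 0.2, 7, 7, 0, 0.4, 10.5, 10.5, 0, 0.6, 14, 14, 0, 0.8, 17.5, 17.5, 0, 1.1],
  jaw=1,
)

```text
clock: 3.0
tcp_pos: [309.4, -331.2, 231.5]
tcp_rot: [0.979, 0.204, 0.0, 0.0]
ft_force: [0.7, -1.7, 0.1]
opening: 1.002
grasp_force: 0.0
```

Emit:
play_rows(
  deltas=[3, 4, 0, 0, 6, 8, 0, 0, 9, 12, 0, 0, 12, 16, 0, 0, 15, 20, 0, 0],
)

```text
clock: 3.5
tcp_pos: [459.3, -130.9, 231.6]
tcp_rot: [0.979, 0.204, 0.0, 0.0]
ft_force: [0.9, -0.7, 0.7]
opening: 1.001
grasp_force: 0.0
```

Emit:
play_rows(
  deltas=[0, 4.8, 0, 0, 0, 9.6, 0, 0, 0, 14.4, 0, 0, 0, 19.2, 0, 0, 0, 24, 0, 0],
)

```text
clock: 4.0
tcp_pos: [458.0, 109.2, 231.5]
tcp_rot: [0.979, 0.204, 0.0, 0.0]
ft_force: [1.3, -0.8, -0.0]
opening: 0.999
grasp_force: 0.0
```

Emit:
play_rows(
  deltas=[0, 4.8, 0, 0, 0, 9.6, 0, 0, 0, 14.4, 0, 0, 0, 19.2, 0, 0, -0.8, 24, 0, 0],
)

```text
clock: 4.5
tcp_pos: [450.3, 349.2, 231.2]
tcp_rot: [0.979, 0.204, 0.0, 0.0]
ft_force: [0.5, -1.0, 0.8]
opening: 1.0
grasp_force: 0.0
```

Emit:
play_rows(
  deltas=[-0.7, 0.95, -1.5, 0, -0.7, 0.95, -3, 0, -0.7, 0.95, -4.5, 0, -0.7, 0.95, -5.8, 0, -0.7, 0.95, -5.8, 0],
)

```text
clock: 5.0
tcp_pos: [442.7, 356.3, 171.6]
tcp_rot: [0.979, 0.204, -0.002, 0.0]
ft_force: [0.4, 0.4, -0.2]
opening: 0.998
grasp_force: 0.0
```

```bash
python3 - <<'E'
from h import *
s=read_state();p=s['tcp_pos'];print(p)
t=grab_frame('top');c=grab_frame('scene')
def crop(n,im):
    u=proj(n,[p]);x,y=(u[0]-[35,35]).astype(int);im=im.copy()
    o=cv2.resize(im[y:y+80,x:x+70],(400,457),interpolation=cv2.INTER_CUBIC);k=400/70
    for q in proj(n,[p,[443.5,358.7,150],[443.5,358.7,120]]):cv2.circle(o,tuple(((q+.5-[x,y])*k).astype(int)),3,(255,0,0),-1)
    return o
cv2.imwrite('pics/c.png',np.hstack([crop('top',t),crop('scene',c)])[:,:,::-1])
E
```

```text
[442.7387138  356.28364572 171.64196709]
```

View pics/c.png

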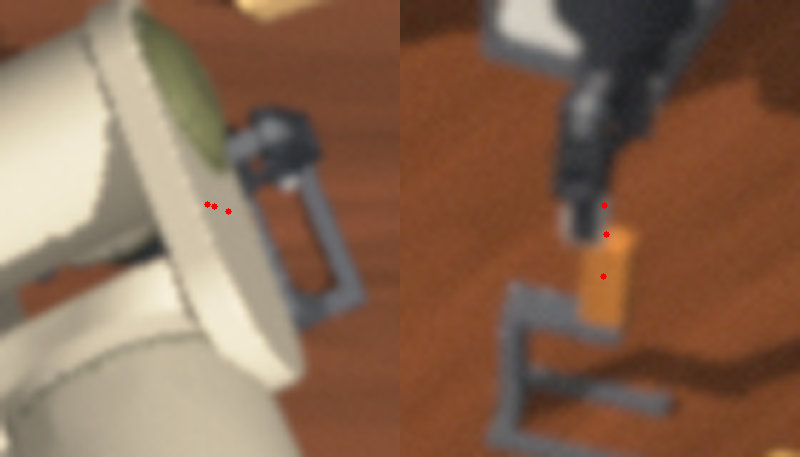

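Emit:
play_rows(
  deltas=[0, 0, -2, 0, 0, 0, -4, 0, 0, 0, -6, 0, 0, 0, -7.1, 0, 0, 0, -7.1, 0],
)

```text
clock: 5.6
tcp_pos: [443.1, 356.5, 101.7]
tcp_rot: [0.979, 0.204, -0.001, 0.0]
ft_force: [0.3, 0.4, -0.0]
opening: 1.004
grasp_force: 0.0
```

Emit:
play_rows(
  deltas=[0, 0, 0, 0, 0, 0, 0, 0, 0, 0, 0, 0, 0, 0, 0, 0, 0, 0, 0, 0],
  jaw=0,
  newtons=25,
)

```text
clock: 6.1
tcp_pos: [443.4, 356.8, 102.5]
tcp_rot: [0.979, 0.204, 0.0, -0.0]
ft_force: [-0.7, 4.7, -2.7]
opening: 0.211
grasp_force: 26.5
```

Emit:
play_rows(
  deltas=[0, 0, 0, 0, 0, 0, 0, 0, 0, 0, 0, 0, 0, 0, 0, 0, 0, 0, 0, 0],
  newtons=90,
)

```text
clock: 6.6
tcp_pos: [443.4, 356.8, 102.4]
tcp_rot: [0.979, 0.204, 0.0, -0.0]
ft_force: [0.6, 1.5, 1.8]
opening: 0.198
grasp_force: 88.0
```

Emit:
play_rows(
  deltas=[0, 0, 2, 0, 0, 0, 5, 0, 0, 0, 8, 0, 0, 0, 11, 0, 0, 0, 13, 0],
)

```text
clock: 7.1
tcp_pos: [443.4, 356.7, 233.8]
tcp_rot: [0.979, 0.204, 0.0, -0.0]
ft_force: [-0.7, -0.4, -3.7]
opening: 0.198
grasp_force: 88.2
```

Emit:
play_rows(
  deltas=[0, -3, 0, -0.7, 0, -7, 0, -1.5, 0, -11, 0, -2.2, 0, -15, 0, -2.95, 0, -19, 0, -2.95],
)

```text
clock: 7.6
tcp_pos: [442.7, 165.1, 231.7]
tcp_rot: [1.0, -0.002, -0.001, 0.0]
ft_force: [0.7, -0.3, -2.9]
opening: 0.2
grasp_force: 88.5
```

Emit:
play_rows(
  deltas=[0, -4, 0, 0, 0, -8, 0, 0, 0, -12, 0, 0, 0, -16, 0, 0, 0, -20, 0, 0],
)

```text
clock: 8.1
tcp_pos: [442.7, -34.8, 231.8]
tcp_rot: [1.0, -0.001, -0.001, -0.0]
ft_force: [1.2, -0.5, -3.7]
opening: 0.204
grasp_force: 88.5
```

Emit:
play_rows(
  deltas=[0, -4, 0, 0, 0, -7, 0, 0, 0, -9, 0, 0, 0, -10.2, 0, 0, 0, -10.2, 0, 0],
)

```text
clock: 8.6
tcp_pos: [443.1, -136.0, 231.8]
tcp_rot: [1.0, -0.002, -0.0, -0.0]
ft_force: [-0.5, 0.3, -2.2]
opening: 0.201
grasp_force: 88.7
```

```bash
python3 - <<'E'
from h import *
s=read_state();p=s['tcp_pos'];print(s['clock'],p,s['tcp_rot'])
M={};C={}
t=grab_frame('top');c=grab_frame('scene');o=[]
for n,im in(('top',t),('scene',c)):
    r=outline_of(n,'puller');k=outline_of(n,'cap')
    print(n,[(x['conf'],x['pixels'].sum(),x['point']) for x in r[:2]],[(x['conf'],x['pixels'].sum(),x['point']) for x in k[:2]])
    a,b=proj(n,[[500,-134,100]])[0].astype(int)-[60,50]
    o.append(cv2.resize(im[b:b+100,a:a+100],(400,400),interpolation=cv2.INTER_CUBIC))
    o_=o[-1]
    for P in pullpts(p[0],p[1],0.0,130)+cappts(574.5,-134.5,56):
        h=cv2.convexHull(((proj(n,P)+.5-[a,b])*4).astype(np.int32));cv2.polylines(o_,[h],True,(255,0,0) ,1)
    for q in ('puller_grip','cap_head','burner_mouth'): print(q,[(x['conf'],x['point']) for x in pinpoint(n,q)[:1]])
cv2.imwrite('pics/d.png',np.hstack(o)[:,:,::-1])
E
```

```text
8.6 [ 443.08956012 -136.00513257  231.8213211 ] [ 9.99998721e-01 -1.51484557e-03 -4.64364652e-04 -2.16752391e-04]
top [(0.72, np.int64(164), [311.5, 248.9])] [(0.72, np.int64(226), [303.7, 190.9]), (0.65, np.int64(2032), [295.6, 188.0])]
puller_grip [(0.44, [311.9, 236.1])]
cap_head [(0.8, [307.7, 191.0])]
burner_mouth [(0.62, [310.7, 196.1])]
scene [(0.66, np.int64(628), [161.7, 179.0])] [(0.69, np.int64(405), [203.8, 223.0])]
puller_grip [(0.96, [165.8, 158.8])]
cap_head [(0.56, [205.1, 226.8])]
burner_mouth [(0.8, [209.3, 233.4])]
```

View pics/d.png

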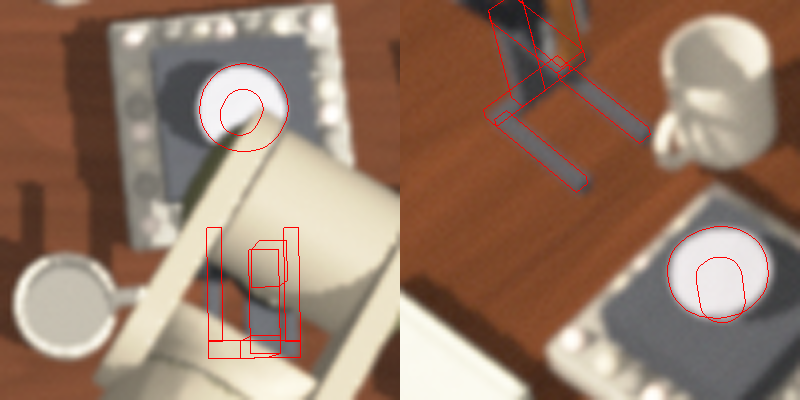

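Emit:
play_rows(
  deltas=[0, 0.15, -1.5, 0, 0, 0.15, -3, 0, 0, 0.15, -4.5, 0, 0, 0.15, -5.5, 0, 0, 0.15, -5.5, 0],
)

```text
clock: 9.7
tcp_pos: [442.9, -133.5, 176.3]
tcp_rot: [1.0, -0.001, -0.001, -0.001]
ft_force: [-0.0, -0.4, -2.8]
opening: 0.197
grasp_force: 88.5
```

Emit:
play_rows(
  deltas=[1, 0, 0, 0, 2, 0, 0, 0, 3.5, 0, 0, 0, 5, 0, 0, 0, 5, 0, 0, 0],
)

```text
clock: 10.2
tcp_pos: [495.2, -133.9, 177.6]
tcp_rot: [1.0, -0.0, 0.001, 0.0]
ft_force: [-0.6, -0.2, -3.4]
opening: 0.199
grasp_force: 88.8
```

```bash
cat > chk.py <<'E'
from h import *
import sys
f,cx,cy,cz=sys.argv[1],*map(float,sys.argv[2:5])
s=read_state();p=s['tcp_pos'];z=p[2]-102.4;print(s['clock'],p,z,s['ft_force'])
o=[]
for n in('top','scene'):
    im=grab_frame(n)
    k=outline_of(n,'cap')
    if k: print(n,k[0]['conf'],fit(lambda x,y:cappts(x,y,cz),{n:k[0]['pixels'].astype(float)},(cx,cy),(6,6)))
    a,b=proj(n,[[cx-20,cy,cz+20]])[0].astype(int)-[33,33]
    q=cv2.resize(im[b:b+67,a:a+67],(402,402),interpolation=cv2.INTER_CUBIC)
    for P in pullpts(p[0],p[1],0.0,z)+cappts(cx,cy,cz):
        cv2.polylines(q,[cv2.convexHull(((proj(n,P)+.5-[a,b])*6).astype(np.int32))],True,(255,0,0),1)
    o.append(q)
cv2.imwrite('pics/'+f,np.hstack(o)[:,:,::-1])
E
python3 chk.py e.png 574.5 -134.5 56
```

```text
10.2 [ 495.24736992 -133.93298199  177.62630868] 75.22630867702063 [-0.58862619 -0.17939017 -3.39495551]
top 0.59 (array([ 575.578125 , -132.7890625]), np.float64(1.3311215753424657))
scene 0.55 (array([ 578.62509155, -134.89971924]), np.float64(0.12248222748815166))
```

View pics/e.png

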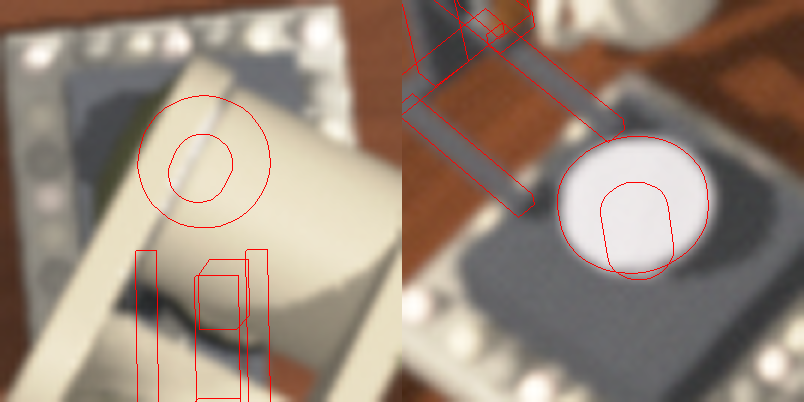

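Emit:
play_rows(
  deltas=[1, 0, 0, 0, 2, 0, 0, 0, 3, 0, 0, 0, 4, 0, 0, 0, 4, 0, 0, 0],
)

```text
clock: 10.9
tcp_pos: [534.5, -133.8, 177.0]
tcp_rot: [1.0, -0.001, 0.0, 0.0]
ft_force: [-0.5, -0.2, -3.2]
opening: 0.2
grasp_force: 88.7
```

Emit:
play_rows(
  deltas=[1, 0, 0, 0, 2, 0, 0, 0, 3, 0, 0, 0, 4.1, 0, 0, 0, 4.1, 0, 0, 0],
)

```text
clock: 11.4
tcp_pos: [574.9, -133.7, 177.0]
tcp_rot: [1.0, -0.001, 0.0, -0.0]
ft_force: [-0.1, 0.7, -2.9]
opening: 0.2
grasp_force: 88.8
```

```bash
python3 chk.py f.png 577 -134.8 56
```

```text
11.4 [ 574.91116264 -133.73945186  176.99263781] 74.59263780511776 [-0.10756583  0.7318484  -2.85431653]
scene 0.81 (array([ 579.05433965, -134.56801825]), np.float64(0.08429276315789473))
```

View pics/f.png

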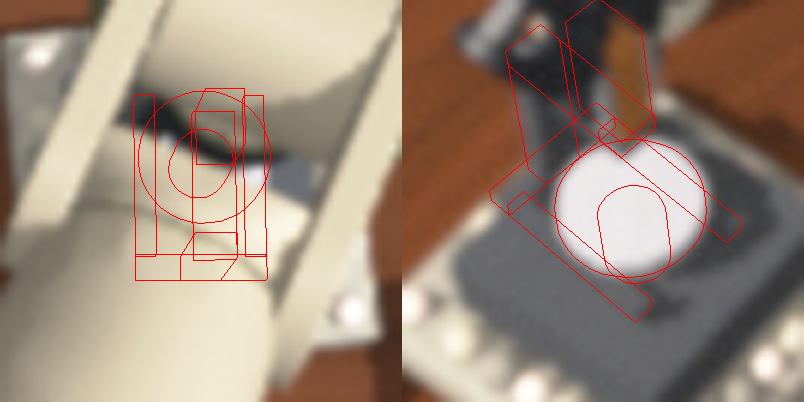

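Emit:
play_rows(
  deltas=[0.2, 0, 0.2, 0, 0.2, 0, 0.4, 0, 0.2, 0, 0.6, 0, 0.2, 0, 0.7, 0, 0.2, 0, 0.8, 0],
  newtons=110,
)

```text
clock: 12.1
tcp_pos: [576.2, -133.7, 185.2]
tcp_rot: [1.0, -0.001, -0.0, -0.0]
ft_force: [0.2, 0.4, -4.8]
opening: 0.196
grasp_force: 107.2
```

Emit:
play_rows(
  deltas=[0, 0, 0.1, 0, 0, 0, 0.2, 0, 0, 0, 0.3, 0, 0, 0, 0.4, 0, 0, 0, 0.5, 0],
)

```text
clock: 12.6
tcp_pos: [575.9, -133.5, 189.7]
tcp_rot: [1.0, -0.001, -0.001, -0.0]
ft_force: [-0.9, 0.1, -11.1]
opening: 0.196
grasp_force: 109.0
```

Emit:
play_rows(
  deltas=[0, 0, 0.1, 0, 0, 0, 0.2, 0, 0, 0, 0.3, 0, 0, 0, 0.4, 0, 0, 0, 0.5, 0],
)

```text
clock: 13.1
tcp_pos: [576.5, -133.8, 195.8]
tcp_rot: [1.0, -0.001, 0.0, 0.0]
ft_force: [-0.3, -0.2, -3.0]
opening: 0.2
grasp_force: 110.1
```

Emit:
play_rows(
  deltas=[0, 0, 0.1, 0, 0, 0, 0.2, 0, 0, 0, 0.3, 0, 0, 0, 0.4, 0, 0, 0, 0.5, 0],
)

```text
clock: 13.6
tcp_pos: [576.3, -133.8, 200.3]
tcp_rot: [1.0, -0.001, -0.0, -0.0]
ft_force: [0.6, 0.2, -4.8]
opening: 0.196
grasp_force: 110.1
```

Emit:
play_rows(
  deltas=[0, 0, 0.5, 0, 0, 0, 1.2, 0, 0, 0, 2, 0, 0, 0, 2.8, 0, 0, 0, 3.5, 0],
)

```text
clock: 14.1
tcp_pos: [576.4, -133.8, 236.4]
tcp_rot: [1.0, -0.001, 0.0, 0.0]
ft_force: [-0.6, -0.3, -4.8]
opening: 0.196
grasp_force: 110.1
```

```bash
python3 - <<'E'
from h import *
s=read_state();p=s['tcp_pos'];print(p)
im=grab_frame('scene');n='scene';z=p[2]-102.4
k=outline_of(n,'cap')
if k: print(k[0]['conf'],fit(lambda x,y:cappts(x,y,z-26),{n:k[0]['pixels'].astype(float)},(p[0],p[1]),(6,6)))
a,b=proj(n,[[575,-134,z]])[0].astype(int)-[40,40]
q=cv2.resize(im[b:b+80,a:a+80],(480,480),interpolation=cv2.INTER_CUBIC)
cv2.imwrite('pics/g.png',q[:,:,::-1])
for n in('top','scene'):
  for l,z in (('coaster',6),('box',36),('burner',30)):
    r=outline_of(n,l)
    if r:
      c=max(cv2.findContours(r[0]['pixels'].astype(np.uint8),0,1)[0],key=cv2.contourArea)
      h=cv2.approxPolyN(c,4) if hasattr(cv2,'approxPolyN') else cv2.boxPoints(cv2.minAreaRect(c))
      Q=np.array([ray(n,u,z)[:2] for u in np.reshape(h,(-1,2))]);print(n,l,Q.mean(0).round(),Q.round().tolist())
E
```

```text
[ 576.42973149 -133.84037802  236.35652892]
0.74 (array([ 579.72124684, -134.7852709 ]), np.float64(0.10398471615720524))
top coaster [555. 153.] [[634.0, 71.0], [478.0, 77.0], [472.0, 230.0], [634.0, 233.0]]
top box [ 438. -346.] [[367.0, -439.0], [346.0, -270.0], [513.0, -256.0], [528.0, -422.0]]
top burner [630. -53.] [[655.0, -83.0], [558.0, -41.0], [651.0, -35.0], [655.0, -54.0]]
scene box [ 452. -355.] [[533.0, -261.0], [554.0, -432.0], [369.0, -446.0], [353.0, -280.0]]
scene burner [ 584. -140.] [[666.0, -38.0], [686.0, -223.0], [502.0, -243.0], [480.0, -56.0]]
```

View pics/g.png

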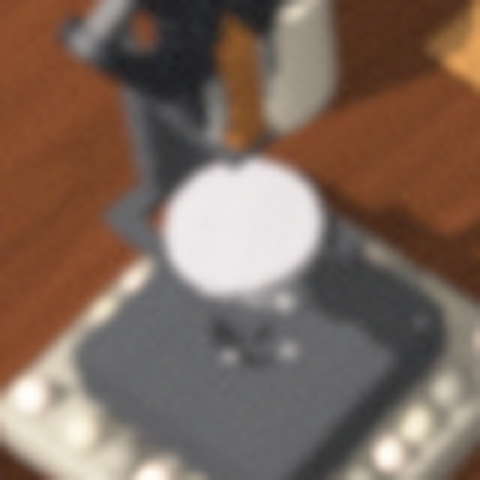

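Emit:
play_rows(
  deltas=[0, 0.8, 0, 0, 0, 2.2, 0, 0, 0, 4, 0, 0, 0, 6, 0, 0, 0, 8, 0, 0],
)

```text
clock: 15.0
tcp_pos: [576.2, -51.5, 235.4]
tcp_rot: [1.0, -0.0, 0.0, -0.0]
ft_force: [-0.2, 0.0, -5.6]
opening: 0.195
grasp_force: 110.2
```

Emit:
play_rows(
  deltas=[-0.4, 2, 0, 0, -0.8, 4, 0, 0, -1.2, 6, 0, 0, -1.6, 8, 0, 0, -2, 10, 0, 0],
)

```text
clock: 15.5
tcp_pos: [555.7, 48.6, 235.4]
tcp_rot: [1.0, -0.0, 0.0, -0.0]
ft_force: [-0.5, -1.0, -4.6]
opening: 0.196
grasp_force: 110.2
```

Emit:
play_rows(
  deltas=[0, 2, 0, 0, 0, 4, 0, 0, 0, 6, 0, 0, 0, 7.8, 0, 0, 0, 9.2, 0, 0],
)

```text
clock: 16.0
tcp_pos: [555.7, 140.6, 235.4]
tcp_rot: [1.0, 0.0, 0.0, -0.0]
ft_force: [0.3, 0.1, -5.2]
opening: 0.194
grasp_force: 110.2
```

Emit:
play_rows(
  deltas=[0, 0.9, 0, 0, 0, 1.4, 0, 0, 0, 1.4, -1, 0, 0, 1.4, -2.5, 0, 0, 1.4, -4.5, 0],
)

```text
clock: 16.5
tcp_pos: [556.5, 151.5, 189.6]
tcp_rot: [1.0, -0.001, 0.0, 0.0]
ft_force: [-0.0, -0.2, -5.1]
opening: 0.201
grasp_force: 110.2
```

Emit:
play_rows(
  deltas=[0, 0, -1.5, 0, 0, 0, -3, 0, 0, 0, -4, 0, 0, 0, -4.6, 0, 0, 0, -4.8, 0],
)

```text
clock: 17.0
tcp_pos: [556.2, 151.9, 141.7]
tcp_rot: [1.0, -0.001, -0.0, 0.0]
ft_force: [0.3, -0.1, -4.7]
opening: 0.198
grasp_force: 110.1
```

```bash
python3 - <<'E'
from h import *
s=read_state();p=s['tcp_pos'];print(s['clock'],p,p[2]-102.4,s['ft_force'])
z=p[2]-102.4
for n in('top','scene'):
    grab_frame(n)
    k=outline_of(n,'cap')
    if k: print(n,k[0]['conf'],k[0]['pixels'].sum(),fit(lambda x,y:cappts(x,y,z-26),{n:k[0]['pixels'].astype(float)},(p[0],p[1]),(6,6)))
E
```

```text
17.0 [556.21376689 151.93911678 141.74781108] 39.34781107545467 [ 0.30879029 -0.13312285 -4.68458432]
scene 0.54 334 (array([558.01678823, 150.25486302]), np.float64(0.11021706586826348))
```

Emit:
play_rows(
  deltas=[0, 0, -0.3, 0, 0, 0, -0.5, 0, 0, 0, -0.7, 0, 0, 0, -0.9, 0, 0, 0, -1.1, 0],
)

```text
clock: 17.7
tcp_pos: [556.5, 152.2, 131.3]
tcp_rot: [1.0, -0.001, 0.0, -0.0]
ft_force: [0.2, -0.2, -3.6]
opening: 0.194
grasp_force: 110.2
```

Emit:
play_rows(
  deltas=[0, 0, -0.3, 0, 0, 0, -0.6, 0, 0, 0, -0.9, 0, 0, 0, -1.1, 0, 0, 0, -1.1, 0],
)

```text
clock: 18.2
tcp_pos: [556.2, 152.2, 119.9]
tcp_rot: [1.0, -0.001, -0.0, 0.0]
ft_force: [0.1, -0.4, -3.6]
opening: 0.194
grasp_force: 110.2
```

```bash
python3 - <<'E'
from h import *
s=read_state();p=s['tcp_pos'];z=p[2]-102.4
n='scene';im=grab_frame(n);k=outline_of(n,'cap')
if k: print(n,k[0]['conf'],k[0]['pixels'].sum(),fit(lambda x,y:cappts(x,y,6),{n:k[0]['pixels'].astype(float)},(p[0],p[1]),(6,6)))
a,b=proj(n,[[556,152,40]])[0].astype(int)-[40,45]
q=cv2.resize(im[b:b+80,a:a+80],(480,480),interpolation=cv2.INTER_CUBIC)
for P in cappts(p[0]+1,p[1]-1,6)+pullpts(p[0],p[1],0,z)[:2]:
    cv2.polylines(q,[cv2.convexHull(((proj(n,P)+.5-[a,b])*6).astype(np.int32))],True,(255,0,0),1)
cv2.imwrite('pics/i.png',q[:,:,::-1])
E
```

```text
scene 0.57 355 (array([557.94590844, 148.8792455 ]), np.float64(0.07764084507042253))
```

View pics/i.png

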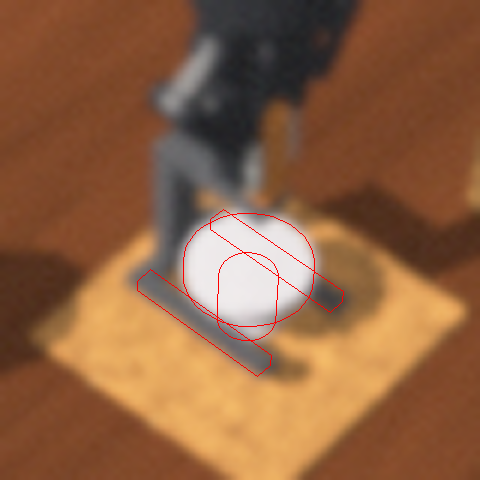

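Emit:
play_rows(
  deltas=[0, -0.2, 0, 0, -0.8, -0.2, 0, 0, -2, -0.2, 0, 0, -3.5, -0.2, 0, 0, -5, -0.2, 0, 0],
)

```text
clock: 18.8
tcp_pos: [505.3, 150.2, 120.3]
tcp_rot: [1.0, -0.001, -0.0, -0.0]
ft_force: [1.2, -0.6, -2.4]
opening: 0.199
grasp_force: 110.4
```

Emit:
play_rows(
  deltas=[-1.5, 0, 0, 0, -3, 0, 0, 0, -4.5, 0, 0, 0, -5.5, 0, 1, 0, -6, 0, 3, 0],
)

```text
clock: 19.3
tcp_pos: [444.3, 150.1, 149.8]
tcp_rot: [1.0, -0.001, -0.002, 0.0]
ft_force: [-0.5, 0.4, -3.2]
opening: 0.197
grasp_force: 110.3
```

Emit:
play_rows(
  deltas=[0, 3, 0, 0.6, 0, 7, 0, 1.5, 0, 11, 0, 2.3, 0, 15, 0, 2.95, 0, 19, 0, 2.95],
)

```text
clock: 19.8
tcp_pos: [445.6, 341.7, 150.5]
tcp_rot: [0.979, 0.205, 0.0, -0.0]
ft_force: [1.3, 0.1, -2.7]
opening: 0.198
grasp_force: 110.4
```

Emit:
play_rows(
  deltas=[0, 1.3, 0, 0, 0, 1.7, -1, 0, 0, 1.7, -2.2, 0, 0, 1.7, -3.4, 0, 0, 1.7, -4, 0],
)

```text
clock: 20.3
tcp_pos: [445.9, 355.8, 108.4]
tcp_rot: [0.979, 0.203, -0.001, 0.0]
ft_force: [0.2, 0.3, -2.9]
opening: 0.195
grasp_force: 110.3
```

Emit:
play_rows(
  deltas=[0, 0, -0.2, 0, 0, 0, -0.4, 0, 0, 0, -0.6, 0, 0, 0, -0.7, 0, 0, 0, -0.7, 0],
)

```text
clock: 20.8
tcp_pos: [446.3, 357.2, 103.3]
tcp_rot: [0.979, 0.204, 0.0, -0.0]
ft_force: [1.6, 1.0, -2.8]
opening: 0.195
grasp_force: 110.3
```

Emit:
play_rows(
  deltas=[0, 0, -0.1, 0, 0, 0, -0.1, 0, 0, 0, -0.1, 0, 0, 0, -0.1, 0, 0, 0, -0.1, 0],
)

```text
clock: 21.3
tcp_pos: [446.5, 357.3, 102.6]
tcp_rot: [0.979, 0.204, 0.0, -0.0]
ft_force: [0.7, 0.7, 0.6]
opening: 0.198
grasp_force: 110.9
```

Emit:
play_rows(
  deltas=[0, 0, 0, 0, 0, 0, 0, 0, 0, 0, 0, 0, 0, 0, 0, 0, 0, 0, 0, 0],
  jaw=0.6,
  newtons=30,
)

```text
clock: 21.8
tcp_pos: [446.3, 357.2, 102.3]
tcp_rot: [0.979, 0.204, -0.0, -0.0]
ft_force: [0.3, -0.0, 0.1]
opening: 0.598
grasp_force: 0.0
```

Emit:
play_rows(
  deltas=[0, 0, 1.5, 0, 0, 0, 4, 0, 0, 0, 7, 0, 0, 0, 10, 0, 0, 0, 12, 0],
  jaw=1,
)

```text
clock: 22.3
tcp_pos: [446.6, 357.4, 224.5]
tcp_rot: [0.979, 0.204, 0.001, -0.0]
ft_force: [0.7, 0.5, -0.1]
opening: 1.001
grasp_force: 0.0
```

Emit:
play_rows(
  deltas=[0, -4, 0, -0.8, 0, -8, 0, -1.6, 0, -12, 0, -2.4, 0, -16, 0, -2.95, 0, -18, 0, -2.95],
)

```text
clock: 22.8
tcp_pos: [446.2, 174.9, 222.5]
tcp_rot: [1.0, -0.003, 0.0, 0.0]
ft_force: [0.5, 1.0, -0.0]
opening: 1.003
grasp_force: 0.0
```

```bash
python3 - <<'E'
from h import *
s=read_state();p=s['tcp_pos'];print(s['clock'],p,s['tcp_rot'])
o=[]
for n in('top','scene'):
    im=grab_frame(n)
    k=outline_of(n,'cap')
    if k: print(n,k[0]['conf'],k[0]['pixels'].sum(),fit(lambda x,y:cappts(x,y,6),{n:k[0]['pixels'].astype(float)},(558,149),(6,6)))
    k=outline_of(n,'puller')
    if k: print('pul',n,k[0]['conf'],fit(pullpts,{n:k[0]['pixels'].astype(float)},(445,357,.41),(6,6,.1)))
    o.append(im)
cv2.imwrite('pics/j.png',cv2.resize(np.hstack(o),(800,300),interpolation=cv2.INTER_AREA)[:,:,::-1])
E
```

```text
22.8 [446.17105377 174.871474   222.46461165] [ 9.99996252e-01 -2.72902995e-03  1.10870959e-04  1.90184647e-04]
top 0.81 273 (array([552.78820503, 152.72487235]), np.float64(0.3459249084249084))
pul top 0.87 (array([4.46350761e+02, 3.58692802e+02, 3.98129657e-01]), np.float64(0.5972682119205298))
scene 0.6 340 (array([558.375 , 150.6875]), np.float64(0.08308823529411764))
pul scene 0.97 (array([4.53428874e+02, 3.54947363e+02, 3.74492227e-01]), np.float64(0.17767719568567025))
```

View pics/j.png

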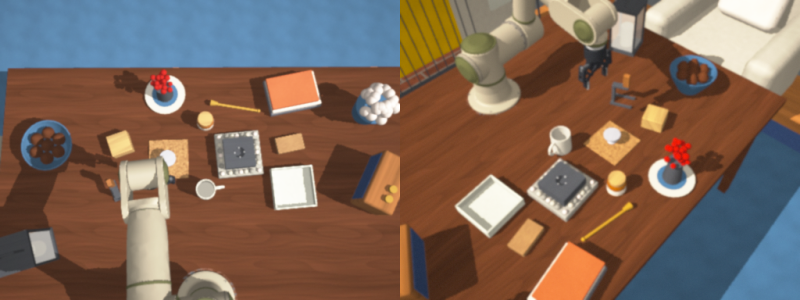

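Emit:
play_rows(
  deltas=[3, -0.6, 0, 0, 6, -1.2, 0, 0, 9, -2, 0, 0, 11, -2.4, -2, 0, 11, -2.4, -6, 0],
)

```text
clock: 23.6
tcp_pos: [559.5, 153.7, 163.1]
tcp_rot: [1.0, -0.001, 0.003, -0.0]
ft_force: [-0.3, 0.7, -1.8]
opening: 0.997
grasp_force: 0.0
```

Emit:
play_rows(
  deltas=[0, 0, -4, 0, 0, 0, -7, 0, 0, 0, -10, 0, 0, 0, -12, 0, 0, 0, -12, 0],
)

```text
clock: 24.1
tcp_pos: [554.6, 154.1, 39.5]
tcp_rot: [1.0, -0.0, -0.003, 0.0]
ft_force: [0.5, -0.6, 0.4]
opening: 1.002
grasp_force: 0.0
```

Emit:
play_rows(
  deltas=[0, -0.2, -0.6, 0, 0, -0.2, -1.2, 0, 0, -0.2, -1.8, 0, 0, -0.2, -2.1, 0, 0, -0.2, -2.1, 0],
)

```text
clock: 24.6
tcp_pos: [556.2, 151.2, 21.1]
tcp_rot: [1.0, -0.001, -0.0, 0.0]
ft_force: [0.2, -0.3, 0.5]
opening: 1.002
grasp_force: 0.0
```

Emit:
play_rows(
  deltas=[0, 0, 0, 0, 0, 0, 0, 0, 0, 0, 0, 0, 0, 0, 0, 0, 0, 0, 0, 0],
  jaw=0.7,
  newtons=25,
)

```text
clock: 25.1
tcp_pos: [556.7, 151.2, 21.9]
tcp_rot: [1.0, -0.001, 0.001, -0.0]
ft_force: [-0.9, -0.3, 5.9]
opening: 0.758
grasp_force: 27.6
```

Emit:
play_rows(
  deltas=[0, 0, 0, 0, 0, 0, 0, 0, 0, 0, 0, 0, 0, 0, 0, 0, 0, 0, 0, 0],
  jaw=0.6,
  newtons=40,
)

```text
clock: 25.6
tcp_pos: [556.7, 151.2, 22.0]
tcp_rot: [1.0, -0.001, 0.001, -0.0]
ft_force: [-1.1, 0.4, 6.7]
opening: 0.757
grasp_force: 42.4
```

Emit:
play_rows(
  deltas=[0, 0, 0.5, 0, 0, 0, 1, 0, 0, 0, 2, 0, 0, 0, 3, 0, 0, 0, 4, 0],
)

```text
clock: 26.1
tcp_pos: [556.4, 151.2, 62.4]
tcp_rot: [1.0, -0.001, 0.0, -0.0]
ft_force: [0.6, -0.4, -0.6]
opening: 0.756
grasp_force: 44.4
```

```bash
python3 - <<'E'
from h import *
s=read_state();p=s['tcp_pos'];print(p,s['opening'],s['grasp_force'],s['ft_force'])
n='scene';im=grab_frame(n);k=outline_of(n,'cap')
for r in k[:1]:
  m=r['pixels'].astype(float);print(r['conf'],m.sum())
  for z in (6,46): print(z,fit(lambda x,y:cappts(x,y,z),{n:m},(556,151),(6,6)))
for n in('top','scene'):
  if n=='top': grab_frame(n)
  print(n,[(x['conf'],ray(n,x['point'],0)) for x in pinpoint(n,'box')[:1]])
E
```

```text
[556.43693735 151.21665414  62.390466  ] 0.7560212567472597 44.4074285030365 [ 0.5591845  -0.35061086 -0.61806533]
0.78 226.0
6 (array([539.49453652, 175.83350083]), np.float64(0.5749446902654868))
46 (array([560.55440736, 148.83343852]), np.float64(0.6656526548672567))
top [(0.72, array([ 438.29957514, -351.53637902,    0.        ]))]
scene [(0.58, array([ 437.67747705, -351.61891763,    0.        ]))]
```

Emit:
play_rows(
  deltas=[0, 0, 2, 0, 0, 0, 5, 0, 0, 0, 8, 0, 0, -1, 10.5, 0, 0, -3, 11.5, 0],
  newtons=60,
)

```text
clock: 26.85
tcp_pos: [556.8, 121.8, 178.4]
tcp_rot: [1.0, 0.0, 0.001, -0.0]
ft_force: [-0.3, -0.8, -1.2]
opening: 0.746
grasp_force: 66.2
```

Emit:
play_rows(
  deltas=[-0.6, -3, 0, 0.2, -1.2, -6, 0, 0.4, -2, -9, 0, 0.6, -3, -12.5, 0, 0.8, -4, -16, 0, 0.8],
)

```text
clock: 27.35
tcp_pos: [515.6, -39.9, 175.8]
tcp_rot: [0.998, 0.056, -0.0, -0.0]
ft_force: [0.2, -1.0, -1.1]
opening: 0.748
grasp_force: 66.2
```

Emit:
play_rows(
  deltas=[-0.8, -3.5, 0, 0, -1.6, -7, 0, 0, -2.4, -10.5, 0, 0, -3.2, -14, 0, 0, -4, -17.5, 0, 0],
)

```text
clock: 27.85
tcp_pos: [475.6, -215.1, 175.8]
tcp_rot: [0.998, 0.055, -0.0, -0.0]
ft_force: [0.5, 0.0, -1.8]
opening: 0.748
grasp_force: 66.2
```

Emit:
play_rows(
  deltas=[-0.8, -3.5, 0, 0, -1.8, -7, 0, 0, -2.8, -10.5, 0, 0, -3.5, -13, 0, 0, -3.8, -13.8, 0, 0],
)

```text
clock: 28.35
tcp_pos: [437.3, -353.8, 175.5]
tcp_rot: [0.999, 0.054, -0.0, -0.0]
ft_force: [-0.5, 0.5, -1.9]
opening: 0.747
grasp_force: 66.3
```

```bash
python3 - <<'E'
from h import *
s=read_state();p=s['tcp_pos'];print(s['clock'],p,s['opening'],s['grasp_force'],s['ft_force'])
for n in('top','scene'):
  im=grab_frame(n);k=outline_of(n,'cap')
  for r in k[:2]:
    m=r['pixels'].astype(float);print(n,r['conf'],m.sum(),r['point'],proj(n,[[p[0],p[1],p[2]+20],[556,151,40]]).round(),fit(lambda x,y:cappts(x,y,p[2]-15),{n:m},(p[0],p[1]),(6,6)))
E
```

```text
28.35 [ 437.30839458 -353.75182044  175.54220033] 0.7472197451560407 66.28260612487793 [-0.48906355  0.45499589 -1.92610052]
scene 0.72 487.0 [99.4, 222.5] [[ 96. 225.]
 [271. 173.]] (array([ 445.00761333, -352.41588294]), np.float64(0.24191478439425051))
```

Emit:
play_rows(
  deltas=[0, 0.1, -3, 0, 0, 0.1, -6, 0, 0, 0.1, -9, 0, 0, 0.1, -12, 0, 0, 0.1, -13.5, 0],
)

```text
clock: 29.05
tcp_pos: [438.2, -348.5, 39.0]
tcp_rot: [0.998, 0.056, -0.001, -0.002]
ft_force: [-0.2, -0.1, -1.2]
opening: 0.751
grasp_force: 66.4
```

Emit:
play_rows(
  deltas=[0, 0, -0.4, 0, 0, 0, -0.8, 0, 0, 0, -1.1, 0, 0, 0, -1.3, 0, 0, 0, -1.4, 0],
)

```text
clock: 29.55
tcp_pos: [438.5, -350.9, 27.7]
tcp_rot: [0.998, 0.055, 0.0, 0.0]
ft_force: [-0.3, -0.9, -0.5]
opening: 0.746
grasp_force: 66.4
```

Emit:
play_rows(
  deltas=[0, 0, -0.1, 0, 0, 0, -0.2, 0, 0, 0, -0.3, 0, 0, 0, -0.4, 0, 0, 0, -0.4, 0],
)

```text
clock: 30.05
tcp_pos: [438.3, -350.7, 23.2]
tcp_rot: [0.998, 0.055, -0.0, -0.0]
ft_force: [0.3, 0.5, -0.7]
opening: 0.748
grasp_force: 66.4
```

Emit:
play_rows(
  deltas=[0, 0, -0.05, 0, 0, 0, -0.1, 0, 0, 0, -0.15, 0, 0, 0, -0.15, 0, 0, 0, -0.15, 0],
)

```text
clock: 30.55
tcp_pos: [438.5, -350.8, 22.2]
tcp_rot: [0.998, 0.055, 0.0, 0.0]
ft_force: [-0.7, 1.7, 6.3]
opening: 0.745
grasp_force: 66.9
```

Contact with the box floor (6 N). Release and go up.

Emit:
play_rows(
  deltas=[0, 0, 0, 0, 0, 0, 0, 0, 0, 0, 0, 0, 0, 0, 0, 0, 0, 0, 0, 0],
  jaw=0.93,
  newtons=25,
)

```text
clock: 31.05
tcp_pos: [438.3, -350.8, 21.7]
tcp_rot: [0.998, 0.055, -0.0, -0.0]
ft_force: [0.1, 0.2, -0.6]
opening: 0.929
grasp_force: 0.0
```

Emit:
play_rows(
  deltas=[0, 0, 0.6, 0, 0, 0, 1.5, 0, 0, 0, 3, 0, 0, 0, 5, 0, 0, 0, 7, 0],
)

```text
clock: 31.55
tcp_pos: [438.4, -350.8, 93.3]
tcp_rot: [0.998, 0.055, 0.0, 0.0]
ft_force: [-0.4, -0.3, -0.1]
opening: 0.928
grasp_force: 0.0
```

Emit:
play_rows(
  deltas=[0, 0, 4, 0, 0, 0, 8, 0, -3, 3, 11, 0, -6, 6, 12, 0, -7, 7, 12, 0],
)

```text
clock: 32.05
tcp_pos: [367.0, -279.0, 214.4]
tcp_rot: [0.998, 0.055, 0.001, 0.001]
ft_force: [0.3, 0.2, -0.4]
opening: 0.931
grasp_force: 0.0
```

```bash
python3 - <<'E'
from h import *
s=read_state();p=s['tcp_pos'];print(s['clock'],p,s['opening'],s['ft_force'])
for n in('top','scene'):
  im=grab_frame(n);k=outline_of(n,'cap')
  for r in k[:1]:
    m=r['pixels'].astype(float);print(n,r['conf'],m.sum(),r['point'],proj(n,[[438,-351,45]]).round(),fit(lambda x,y:cappts(x,y,6),{n:m},(438,-351),(6,6)))
  for l,z in dict(mug=0,candle=0,matches=0,smallbox=0,puller=0).items():
    print(l,[(round(x['conf'],2),ray(n,x['point'],z)[:2].round()) for x in pinpoint(n,l)[:1]])
E
```

```text
32.05 [ 367.00693081 -279.04444482  214.36604185] 0.9307562079052581 [ 0.34177657  0.19854835 -0.38587644]
mug [(0.88, array([430.,   2.]))]
candle [(0.71, array([713.,  -5.]))]
matches [(0.77, array([ 626., -343.]))]
smallbox [(0.87, array([621., 349.]))]
puller [(0.71, array([430., 357.]))]
scene 0.94 512.0 [109.5, 255.1] [[112. 256.]] (array([ 439.87100637, -352.43479371]), np.float64(0.0599365234375))
mug [(0.89, array([440.,   5.]))]
candle [(0.56, array([711.,  -2.]))]
matches [(0.6, array([ 627., -343.]))]
smallbox [(0.96, array([615., 343.]))]
puller [(0.93, array([451., 352.]))]
```

The cap's outline in the box matches an upright cap very well (misfit 0.06), and the bystanders and puller are where they should be.

```bash
python3 -c "
from cell import sign_off
print(sign_off())"
```

```text
the job is handed in; nothing more can be done
None
```

The job is handed in at about 32 s: the puller popped the cap out of the burner and set it on the cork mat, the puller stands on its fork again, and the cap stands stem down on the box floor with everything else in place.

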